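Dock the attenuator on the cam-locked test jig

TASK

Dock the attenuator that sits on the jig's slide: with a fingertip against the upright post of the cam lever, turn the eccentric cam until its low point (the part of its rim nearest the pivot) faces the slide's roller, leaving the slide back where it is; only then push the slide forward by its rear plate until it is fully home, and leave the cam at its low point. Only push, gently: do not grip or lift anything, leave the loose things lying about where they are, and finish with the hand clear.

Things in the scene. Friction and masses are not known exactly. Their poses are not given: they have to be found in the camera images.
- test_jig: Docking jig fixed to the bench: aluminium base 215 x 190 x 10 mm (x -127 to 88, y -60 to 130) with cam, slide and jack block. Origin on the cam's pivot axis at bench level; x forward (the way the slide is pushed), y left, z up. Slide lane along x at y = 95 mm; jack block at its front, x 12 to 46, y 69 to 121. Except the post and the rear plate nothing on it is higher than 56 mm.
- cam (a joint): Angle of the cam, rad, anticlockwise from above; stops at -0.7 and 6.98. 0 and 6.28 (a full turn on) both: low point faces straight back (-x of jig) at the slide's roller; 3.14: high point faces it. Starts 1.6 to 4.7; the shorter way is to 0 or to 6.28. Stiff (0.1 N m, 2 N at the post), stays where left. More than about 0.7 rad from low, its rim stops the roller short of home.
- cam_low_point (a point): The cam's low point: top edge of the disc's rim nearest the pivot, 38 mm above the bench, across the pivot from the lever post. The disc has 28 mm radius, z 25 to 38 mm, pivoted 12 mm off its centre: rim 16 mm (low) to 40 mm (high) from the pivot. The slide's roller (8 mm radius, on a side arm) runs straight at the pivot.
- lever_post (a point): Point on the axis of the upright black round post at the lever's end, 75 mm above the bench. The post is 15 mm in diameter, from z 44 to 92 mm, 55 mm from the cam's pivot axis, on the high side of the cam, straight across the pivot from its low point. With the cam at its low point the post stands straight forward of the pivot (+x of the jig).
- cam_lever: The cam's lever, fixed to the cam: flat steel bar 74 x 16 x 6 mm, z 38 to 44 mm, carrying the post. Origin on the cam's pivot axis at bench level, x towards the post. A push turns it with a few newtons; more than 25 N from the fingers counts as gripping or forcing it.
- slide (a joint): Travel of the follower slide along x of the jig, m: 0 fully back, 0.040 fully home (end stop; the attenuator's connector is then in the jack). It starts at 0 to 0.008. About 2 N of friction, no spring; stays where it is left.
- push_face (a point): Centre of the rear face of the slide's upright rear plate, the face to push. Plate 50 mm wide (y of jig), 8 mm thick, z 13 to 61 mm; this point is 37 mm above the bench, on the lane's centre line, 125 mm behind the pivot axis when the slide is fully back; moves with the slide. Nothing stands within 60 mm behind it.
- push_plate: The upright rear plate of the slide, moving with it (its origin is 125 mm ahead of the push face, on the lane's centre line at bench level). A gentle push is a few newtons; more than 40 N counts as gripping or ramming it.
- loose_pad: Loose attenuator 44 x 18 x 15 mm lying on the jig's base plate at the rear right, behind the cam. Bystander.
- loupe: Black loupe 68 x 39 x 16 mm, loose. Bystander.
- jar: Small jar with black cap, 43 mm diameter, 40 mm tall, loose. Bystander.
- tape_roll: Roll of black tape, 68 mm diameter, 18 mm tall, loose. Bystander.
- screwdriver: Small screwdriver, 124 mm long, 15 mm thick, loose. Bystander.
- solder_wick: Flat reel of solder wick, 45 x 71 x 10 mm, loose. Bystander.

How it is judged:
By the outcome, as a careful person would: the job done as asked, in the order asked, and still so for the second after the job is handed in, with the robot touching nothing.
It also fails if it takes over 58 s, if anything falls off the work surface, if the arm or the gripper's body presses on something with over 40 N, if the wrist force passes 120 N, or if a joint passes its speed limit or range.

ROBOT

A 6-joint arm with a two-finger parallel gripper is mounted at the origin on a cart in front of the work surface, level with it; the furniture and walls round the work are solid. World frame = base frame: x ahead of the robot, y to its left, z up, the work surface at z = 0. Lengths are in mm, angles in rad, forces in N, time in s.
With the tool pointing down it reaches from about 350 to 875 mm from the base axis. Payload 4.2 kg.
Tool frame: the origin (TCP) lies at the very end of the fingers, on their centre line; the grasp point (between the pads) lies 19 mm behind it; z points along the fingers, y is the line along which they close (so a half turn about z gives the same grasp; the last joint's range is limited). The gripper opens to 85 mm and grips with 20 to 120 N. Pads are 22 mm wide; open, the fingers measure 114 mm over their backs; the gripper's body (76 mm by 85 mm) begins 54 mm behind the grasp point. The pads swing forward as they close: fully open they stand 13 mm farther back than shut.
Start: joints at [1.466, 0.385, 0.008, 0, -1.194, -0.259], TCP at [222.36, 584.085, 231.312] pointing down, gripper open.
Joint ranges: [-3.14, 3.14], [-1.21, 2.06], [-1.07, 1.41], [-3.16, 2.05], [-2.99, -0.16], [-3.1, 3.1]. Speed limits (rad/s): [2.79, 2.79, 3.14, 3.14, 3.14, 3.14].

INTERFACE

Orientations are given as a unit quaternion [x, y, z, w].
In Python, from bench import arm gives the robot as it stands. The module is installed in compiled form; this text tells all that it offers.
- The arm moves only by the tool drive_tool, never from a script. Its argument "targets" is a list of rows, each a list of 5 numbers: the closure, from -1 (fully open) to 1 (shut), then the shift along the tool's x, y, z in mm, then the turn about the tool's z in degrees. In form: [[grip, tx, ty, tz, roll], ...]. A call has 1 to 12 rows; each row is the pose to reach, as a shift and turn from the pose commanded when the call began, along the tool's axes at that moment; what a row does not reach only later rows make up. A row lasts 1/10 s, in which the tool goes at most 50 mm and 8.59 degrees, less where a joint would pass 70% of its speed; a pose out of reach is approached as far as the arm can. A call with a gripper value outside its range is refused whole. The fingers move at their own pace and stop on an object; the grip force is fixed at half the most. Time passes only in rows, so rows that repeat a pose let the fingers close. It gives the time, the measured TCP pose, the force, the opening and the grip force at its end, in the units of the state.
- arm.read_state(): the state, without advancing time (a new reading comes with each control period).
- arm.get_image(name): name is "scene" or "side" or "wrist"; returns the picture (384x512x3 uint8, blue, green, red); there is no depth.
- arm.camera_params(name): a dict with "fov_y" (degrees; the focal length in pixels is half the picture's height over the tangent of half this angle, whatever the lens; pixels are square), "cx", "cy" (the principal point, pixels), "rvec" (rotation vector, rad) and "tvec" (3), from world to camera coordinates, as OpenCV has them; the wrist camera has in their place "tool_from_camera" (4x4, takes a point from camera to tool coordinates, whose origin is the TCP and whose axes are the flange's). Camera axes: x right, y down, z forward; pixel columns grow to the right and rows downward; lengths in mm; the calibration is good to about 2 mm. A picture is of the moment at which its call begins: read the wrist's pose just before it. camera_params takes no time and is no camera call.
- arm.job_done(): hands the job in; it is judged then, once.
The state is a dict: "clock": time; "joints": joint angles; "joint_vel": joint speeds; "joint_efforts": joint torques, N m; "position": TCP position; "ee_rot": TCP orientation; "contact_force": force on the tool from outside, world axes, zero at the start; "wrist_torque": the same for the moment, N m; "gripper_width": finger opening in mm; "grasp_force": force on a finger pad.
Only numpy, scipy, OpenCV 4.12 (cv2) and the standard library are available. Lean on these libraries where they do the work, as an engineer would, in place of code of your own. Each camera call takes 0.05 s, during which the arm holds its last target. There are 200 camera calls.

## Working session

There is one attempt and no reset: what is moved stays moved. The work goes in short steps, Python scripts to look and compute and a tool call to move; the robot and the scene stay as the last step left them, time stands still between calls to the robot, and variables do not carry over. Pictures are saved under pics/ and viewed, at most 10 in all, crops included, and the job is handed in when it is done.

Besides the shell and the picture viewer there is one more tool, called after "Emit:" by a JSON object that holds its "op" and its "data". drive_tool: Moves the arm, as the interface text tells. Its arguments: {"type":"object","properties":{"targets":{"type":"array","items":{"type":"array","items":{"type":"number"}}}},"required":["targets"]}

```bash
mkdir -p pics; cat > h.py <<'E'
import numpy as np, cv2
from scipy.spatial.transform import Rotation as R
from bench import arm
def cam(n,st=None):
    p=arm.camera_params(n); f=192/np.tan(np.radians(p['fov_y'])/2)
    if n=='wrist':
        T=np.array(p['tool_from_camera']); Rt=R.from_quat(st['ee_rot']).as_matrix()
        C=Rt@T[:3,3]+np.array(st['position']); A=Rt@T[:3,:3]
    else:
        Rm=cv2.Rodrigues(np.array(p['rvec'],float))[0]; C=-Rm.T@np.array(p['tvec'],float).ravel(); A=Rm.T
    return C,A,f,p['cx'],p['cy']
def ray(c,u,v,z):
    C,A,f,cx,cy=c; d=A@np.array([(u-cx)/f,(v-cy)/f,1]); return C+d*(z-C[2])/d[2]
def proj(c,P):
    C,A,f,cx,cy=c; q=A.T@(np.array(P)-C); return np.array([cx+f*q[0]/q[2],cy+f*q[1]/q[2]])
E
python3 - <<'E'
from h import *
s=arm.read_state(); print(s)
for n in('scene','side','wrist'):
    im=arm.get_image(n); cv2.imwrite(f'pics/{n}0.png',im); c=cam(n,s); print(n,c[0],c[1][:,2],c[2:])
E
```

```text
{'clock': 0.0, 'joints': array([ 1.46557158e+00,  3.85561374e-01,  6.62999811e-03, -5.07851566e-04,
       -1.19399632e+00, -2.58591865e-01]), 'joint_vel': array([ 0.00072952,  0.00121187,  0.00119674, -0.00133443, -0.00019903,
       -0.00027445]), 'joint_efforts': array([-1.90535196e-03, -3.92293954e+01,  1.88408178e+01,  4.18631852e+00,
       -4.52825203e-03,  7.77508831e-06]), 'position': array([222.17918194, 583.55243304, 230.21899308]), 'ee_rot': array([ 9.83482720e-01, -1.80998750e-01, -1.53678452e-04,  1.08063239e-03]), 'contact_force': array([-0.30073214,  0.19782361, -1.46383895]), 'wrist_torque': array([ 0.03299411, -0.0435301 , -0.01115686]), 'grasp_force': 0.0, 'gripper_width': 85.44684066679397}
scene [ -13.2365779  -121.28166408  604.45989124] [ 0.65330188  0.47167985 -0.59221176] (np.float64(381.30547170234706), 257.40993395097337, 192.62354817504502)
side [ 356.09396875 1266.68450632  543.50695487] [ 0.18420478 -0.88258575 -0.43256328] (np.float64(460.67936177540776), 254.514749776869, 195.52928806521766)
wrist [291.66825667 558.76621154 373.42046792] [-0.2661088   0.09865605 -0.95888117] (np.float64(283.68344967785), 262.4718751364085, 186.52494428666517)
```

```bash
python3 -c "
import cv2,numpy as np
a=[cv2.imread(f'pics/{n}0.png') for n in('scene','side')]
cv2.imwrite('pics/m0.png',cv2.resize(a[0],(800,600)));cv2.imwrite('pics/m1.png',cv2.resize(a[1],(800,600)))"
```

```text
(no output)
```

View pics/m0.png

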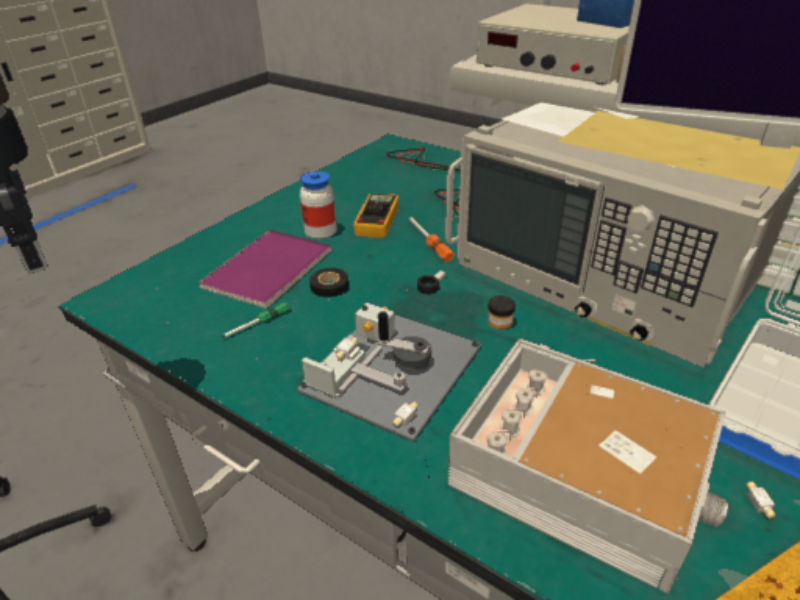

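View pics/m1.png

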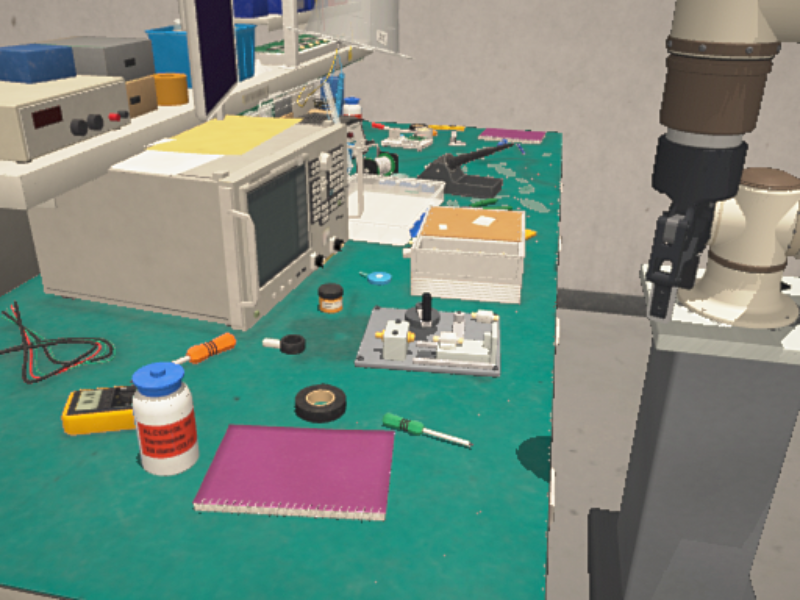

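The scene view (800x600) shows the jig: base corners at (302,388), (413,437), (480,345), rear plate near (320,375), jack block (375,325) and post (384,325). In the side view the post is at (427,307).

```bash
python3 - <<'E'
from h import *
c=cam('scene'); k=.64
rr,br,fr=[ray(c,u*k,v*k,10) for u,v in((302,388),(413,437),(480,345))]
print(rr,br,fr, np.linalg.norm(rr-br),np.linalg.norm(fr-br))
s=cam('side')
sc=[ray(s,u*k,v*k,10) for u,v in((357,360),(498,373),(499,312),(378,308))];print(np.round(sc))
# post top, two views
for z in (85,92): print(z,ray(c,384*k,313*k,z),ray(s,427*k,294*k,z))
for im,(x0,y0,x1,y1) in(('scene',(180,180,320,290)),('side',(220,180,330,245))):
    cv2.imwrite(f'pics/c_{im}.png',cv2.resize(cv2.imread(f'pics/{im}0.png')[y0:y1,x0:x1],None,fx=5,fy=5,interpolation=cv2.INTER_CUBIC))
E
```

```text
[394.32664016 350.70909003  10.        ] [408.75034101 171.02232132  10.        ] [615.63755994 188.23813372  10.        ] 180.26474418374502 207.60227733035572
[[603. 374.  10.]
 [396. 363.  10.]
 [412. 162.  10.]
 [614. 196.  10.]]
85 [521.4879479  297.44577657  85.        ] [516.42508852 280.86128349  85.        ]
92 [514.28224878 291.80320024  92.        ] [513.97732229 295.91179142  92.        ]
```

View pics/c_scene.png

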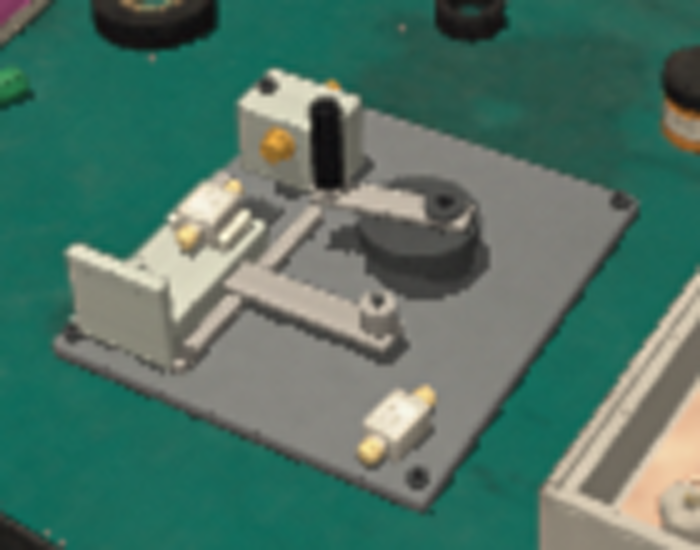

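The crop shows the post standing left of the pivot near the jack block, with the lever pointing along +y of the jig. The slide is back and the roller arm extends from it. The pivot is about (528,238), the jig yaw about 4.7°, and the post about (514,294), so the cam is near 1.7 rad and should turn clockwise to 0. I'll move closer with the gripper shut and look with the wrist camera.

Emit:
{"op": "drive_tool", "data": {"targets": [[1, 15, 10, 2, 0], [1, 45, 30, 5, -3], [1, 75, 50, 8, -7], [1, 105, 70, 11, -11], [1, 135, 90, 14, -15], [1, 165, 110, 17, -19], [1, 195, 130, 20, -23], [1, 225, 150, 23, -27], [1, 255, 170, 26, -31], [1, 280, 187, 29, -35], [1, 295, 197, 30, -35], [1, 299, 200, 30, -35]]}}

```text
clock: 1.35
position: [431.1, 288.2, 200.9]
ee_rot: [0.993, 0.122, -0.0, 0.0]
contact_force: [0.9, 0.4, -0.1]
gripper_width: 0.1
grasp_force: 0.0
```

```bash
python3 - <<'E'
from h import *
s=arm.read_state(); im=arm.get_image('wrist'); s2=arm.read_state(); print(s['clock'],s['position'],s2['position'],s['ee_rot'],s['contact_force'],s['joints'])
cv2.imwrite('pics/w1.png',im); np.save('w1.npy',np.r_[s2['position'],s2['ee_rot']])
cv2.imwrite('pics/w1b.png',cv2.resize(im,(800,600)))
E
```

```text
1.35 [431.12130399 288.24653847 200.92415893] [431.06214759 288.71736383 201.08632428] [ 9.92568563e-01  1.21685083e-01 -4.68124462e-04  4.10286916e-04] [ 0.88669777  0.40360877 -0.12031652] [ 9.02523300e-01  2.30499762e-01 -2.95903699e-01 -8.75516105e-05
 -1.04563551e+00  9.12291827e-01]
```

View pics/w1b.png

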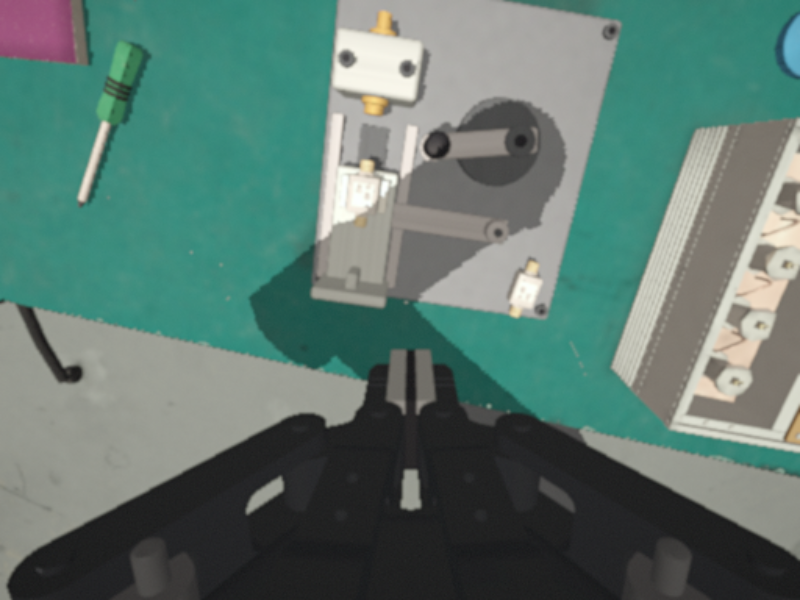

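The wrist view (800x600) shows pivot screw (519,139), post top (436,143), roller (496,231), plate rear top edge (312,296)–(385,305), and base corners (620,22) and (547,317).

```bash
python3 - <<'E'
from h import *
w=np.load('w1.npy'); c=cam('wrist',dict(position=w[:3],ee_rot=w[3:])); k=.64
g=lambda u,v,z: ray(c,u*k,v*k,z)[:2]
P=g(519,139,46); post=g(436,143,92); fr=g(620,22,10); rr=g(547,317,10)
x=fr-rr; yaw=np.arctan2(x[1],x[0]); Rm=np.array([[np.cos(yaw),-np.sin(yaw)],[np.sin(yaw),np.cos(yaw)]])
print('piv',P,'post',post,np.linalg.norm(post-P),'len',np.linalg.norm(x),'yaw',np.degrees(yaw))
print('piv from corners',fr-Rm@[88,-60],rr-Rm@[-127,-60])
d=Rm.T@(post-P); print('cam',np.arctan2(d[1],d[0]))
for n,q in(('plateL',g(312,297,61)),('plateR',g(385,305,61)),('roller',g(496,231,40))): print(n,q,Rm.T@(q-P))
R2=R.from_quat(w[3:]).as_matrix(); print('tip px',proj(c,w[:3])/k,R2[:2,0],R2[:2,1])
E
```

```text
piv [532.26756617 242.39655275] post [514.96825856 295.24487911] 55.60765812528986 len 210.93620705282035 yaw 5.748861887326423
piv from corners [528.90910912 243.00056739] [532.95246326 243.40763062]
cam 1.7868055638022116
plateL [401.90737177 349.02589313] [-119.02366935  119.15100775]
plateR [408.21314162 300.37316137] [-117.62307564   70.11133627]
roller [471.87724134 237.87675479] [-60.53933265   1.55213036]
tip px [410.60705952 376.77556517] [0.97028756 0.2419536 ] [ 0.24195399 -0.97028759]
```

Emit:
{"op": "drive_tool", "data": {"targets": [[1, 12, 4, 15, 0], [1, 24, 7, 40, 0], [1, 36, 11, 65, 0], [1, 48, 14, 90, 0], [1, 48, 14, 112, 0], [1, 48, 14, 128, 0], [1, 48, 14, 135, 0], [1, 48, 14, 135, 0]]}}

```text
clock: 2.2
position: [479.9, 288.9, 65.5]
ee_rot: [0.992, 0.124, -0.001, 0.001]
contact_force: [0.3, 0.8, -0.0]
gripper_width: 0.2
grasp_force: 0.0
```

```bash
python3 - <<'E'
from h import *
s=arm.read_state(); im=arm.get_image('wrist'); s=arm.read_state(); print(s['clock'],s['position'],s['ee_rot'],s['contact_force'],s['joints'])
cv2.imwrite('pics/w2.png',im[150:384,150:390]); 
cv2.imwrite('pics/w2b.png',cv2.resize(im[80:300,140:400],None,fx=3,fy=3)[:600])
c=cam('wrist',s); print(proj(c,s['position']))
Rt=R.from_quat(s['ee_rot']).as_matrix()
# shadow contact guess: post axis at z 75 in tool coords
print(Rt.T@(np.array([515,295,75])-s['position']))
E
```

```text
2.25 [480.49786202 289.40797511  66.50355031] [9.92321876e-01 1.23682183e-01 7.82424865e-05 7.04826700e-05] [-0.27784142 -0.1053755  -0.13489043] [ 8.31119742e-01  4.50839816e-01 -3.57035999e-01  3.02202898e-04
 -7.62893147e-01  9.87457560e-01]
[262.7771341 241.1392252]
[34.82037774  3.04948311 -8.49116435]
```

View pics/w2b.png

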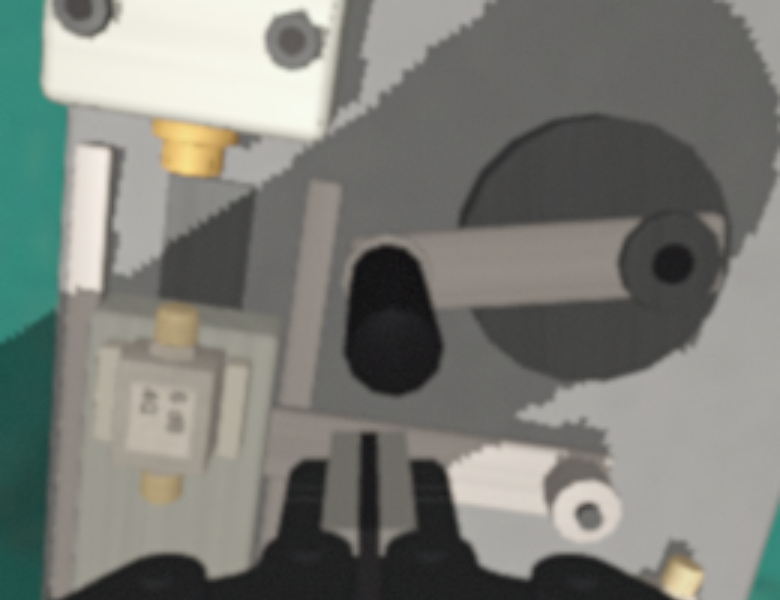

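Finger and post are both in view: finger front edge at (370,432) in the crop and post top at (393,347), so the post is straight ahead in tool x. Next I'll compute the arc.

```bash
cat > arc.py <<'E'
from h import *
def arc(phis,D,piv=np.array([531.5,242.5])):
    s=arm.read_state(); Rt=R.from_quat(s['ee_rot']).as_matrix(); a0=np.degrees(np.arctan2(Rt[1,0],Rt[0,0]))
    for f,d in zip(phis,np.broadcast_to(D,len(phis))):
        r=np.radians(f); p=piv+55*np.array([np.cos(r),np.sin(r)])-d*np.array([np.sin(r),-np.cos(r)])
        t=Rt[:2,:2].T@(p-s['position'][:2]); print(f,np.round(t,1),'roll',round(a0-(f-90),1))
E
python3 - <<'E'
from arc import *
c=cam('wrist',arm.read_state()); print('post',ray(c,271,195.7,92),'piv',ray(c,140+673/3,80+264/3,46))
arc([108,108,104,98,92,86,80,74,68,62,56,50],[26]+[20]+[18]*10)
E
```

```text
post [515.46884623 294.63340997  92.        ] piv [531.22614911 240.33246979  46.        ]
108 [8.3 4.8] roll -3.8
108 [14.3  4.4] roll -3.8
104 [20.1  2.9] roll 0.2
98 [26.   1.4] roll 6.2
92 [32.   0.4] roll 12.2
86 [38.   0.1] roll 18.2
80 [44.1  0.4] roll 24.2
74 [50.   1.4] roll 30.2
68 [55.9  3. ] roll 36.2
62 [61.5  5.2] roll 42.2
56 [66.9  7.9] roll 48.2
50 [72.  11.2] roll 54.2
```

Emit:
{"op": "drive_tool", "data": {"targets": [[1, 8, 5, 0, -4], [1, 14, 4.5, 0, -4], [1, 20, 3, 0, 0], [1, 26, 1.5, 0, 6], [1, 32, 0.5, 0, 12], [1, 38, 0, 0, 18], [1, 44, 0.5, 0, 24], [1, 50, 1.5, 0, 30], [1, 56, 3, 0, 36]]}}

```text
clock: 3.15
position: [535.0, 299.6, 67.0]
ee_rot: [0.981, -0.192, -0.001, 0.0]
contact_force: [-1.7, -0.7, 1.1]
gripper_width: 0.1
grasp_force: 1.3
```

```bash
python3 - <<'E'
from arc import *
im=arm.get_image('wrist'); s=arm.read_state(); print(s['clock'],s['position'],s['contact_force'])
c=cam('wrist',s); print(proj(c,s['position']),proj(c,[531.3,241.8,46]))
cv2.imwrite('pics/w3b.png',cv2.resize(im[60:260,140:400],None,fx=3,fy=3))
arc([62,56,50,44,38,32,26,20,14,10],18)
E
```

```text
3.2 [536.00951042 299.81546193  66.99003764] [-0.32235292  0.11916386  0.72810137]
[264.6759126  240.40894029] [355.19994526 198.16302368]
62 [ 5.1 -1.8] roll 5.6
56 [11.1 -2.8] roll 11.6
50 [17.1 -3.1] roll 17.6
44 [23.2 -2.9] roll 23.6
38 [29.2 -2. ] roll 29.6
32 [35.1 -0.5] roll 35.6
26 [40.7  1.7] roll 41.6
20 [46.1  4.4] roll 47.6
14 [51.3  7.6] roll 53.6
10 [54.5 10.1] roll 57.6
```

View pics/w3b.png

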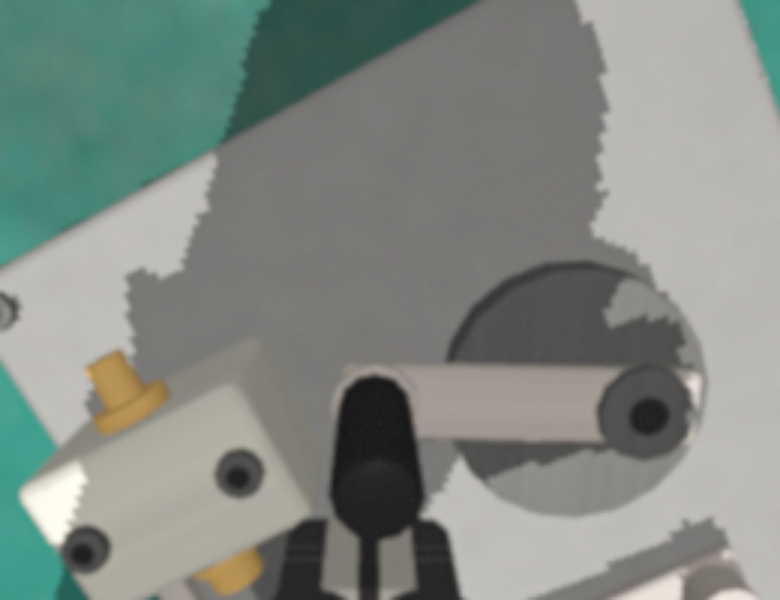

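The finger is square on the post, with the lever perpendicular to the push (post top at (377,497), pivot at (648,415)). I'll continue the arc.

Emit:
{"op": "drive_tool", "data": {"targets": [[1, 5, -2, 0, 6], [1, 11, -3, 0, 12], [1, 17, -3, 0, 18], [1, 23, -3, 0, 24], [1, 29, -2, 0, 30], [1, 35, -0.5, 0, 36], [1, 40.5, 1.5, 0, 42], [1, 46, 4.5, 0, 48], [1, 51, 7.5, 0, 54], [1, 51, 7.5, 0, 54]]}}

```text
clock: 4.2
position: [580.6, 274.1, 67.0]
ee_rot: [0.789, -0.614, 0.0, -0.001]
contact_force: [-0.4, -0.2, 0.6]
gripper_width: -0.1
grasp_force: 0.0
```

```bash
cat > look.py <<'E'
from arc import *
import sys
im=arm.get_image('wrist'); s=arm.read_state(); print(s['clock'],s['position'],s['contact_force'])
c=cam('wrist',s); Rt=c[1]
cv2.imwrite('pics/'+sys.argv[1],im)
# black post: dark mask, connected blob near expected post top
pv=proj(c,[531.3,241.8,46]); print('pivot px exp',pv)
for f in (20,14,8,6): r=np.radians(f); print(f,proj(c,[531.3+55*np.cos(r),241.8+55*np.sin(r),92]))
arc([14,12,10,8,6,4,2],18)
E
python3 look.py w4.png; python3 -c "
import cv2;im=cv2.imread('pics/w4.png');cv2.imwrite('pics/w4b.png',cv2.resize(im[60:260,140:400],None,fx=3,fy=3))"
```

```text
4.25 [580.67181961 274.16245137  67.01701065] [-0.7737472   0.88113412  0.80198314]
pivot px exp [357.46023944 193.53374125]
20 [268.74488575 235.73682879]
14 [268.22561558 224.17638164]
8 [269.04229412 212.32529259]
6 [269.61922318 208.33132021]
14 [0.8 0.4] roll 0.3
12 [ 2.8 -0.2] roll 2.3
10 [ 4.7 -0.7] roll 4.3
8 [ 6.7 -1.2] roll 6.3
6 [ 8.7 -1.6] roll 8.3
4 [10.7 -1.9] roll 10.3
2 [12.7 -2.1] roll 12.3
```

View pics/w4b.png

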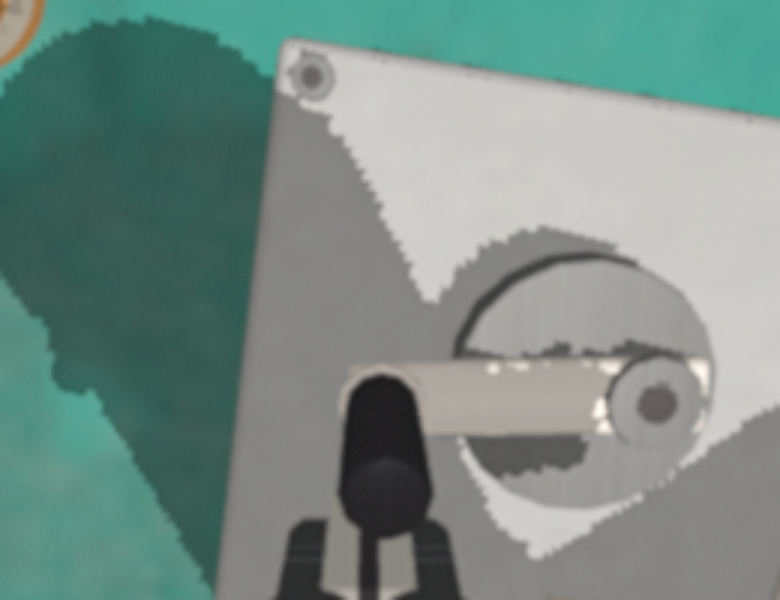

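The post is in contact (top at (385,497)) and the lever is about 9° short of parallel with the base side edge, so I'll push the last 9°.

Emit:
{"op": "drive_tool", "data": {"targets": [[1, 3, 0, 0, 2], [1, 6, -1, 0, 5], [1, 9, -1.5, 0, 8], [1, 9, -1.5, 0, 8], [1, 9, -1.5, 0, 8]]}}

```text
clock: 4.75
position: [584.7, 266.4, 67.0]
ee_rot: [0.745, -0.667, 0.0, -0.001]
contact_force: [0.3, 2.0, 0.0]
gripper_width: -0.1
grasp_force: 1.0
```

Emit:
{"op": "drive_tool", "data": {"targets": [[1, -5, 0, 0, 0], [1, -15, 0, 0, 0], [1, -25, 0, 0, 0], [1, -30, 0, -30, 0], [1, -40, 0, -70, 0], [1, -50, 0, -100, 0], [1, -50, 0, -110, 0], [1, -50, 0, -110, 0]]}}

```text
clock: 5.55
position: [578.7, 316.3, 178.0]
ee_rot: [0.744, -0.668, 0.0, -0.002]
contact_force: [-0.2, 0.4, -1.1]
gripper_width: -0.3
grasp_force: 0.0
```

```bash
python3 look.py w5.png; python3 -c "
import cv2;im=cv2.imread('pics/w5.png');cv2.imwrite('pics/w5b.png',cv2.resize(im,(800,600)))"
```

```text
5.6 [577.88887444 315.37773002 175.95491081] [ 0.36170809  0.67696763 -0.78800213]
pivot px exp [322.96286029 106.73956634]
20 [265.84358978 124.99046342]
14 [264.48151319 117.58336148]
8 [263.87160734 109.95797813]
6 [263.83972778 107.3810158 ]
14 [42.1  1.9] roll -7.8
12 [44.   1.1] roll -5.8
10 [45.8  0.3] roll -3.8
8 [47.7 -0.4] roll -1.8
6 [49.6 -1.1] roll 0.2
4 [51.6 -1.7] roll 2.2
2 [53.5 -2.2] roll 4.2
```

View pics/w5b.png

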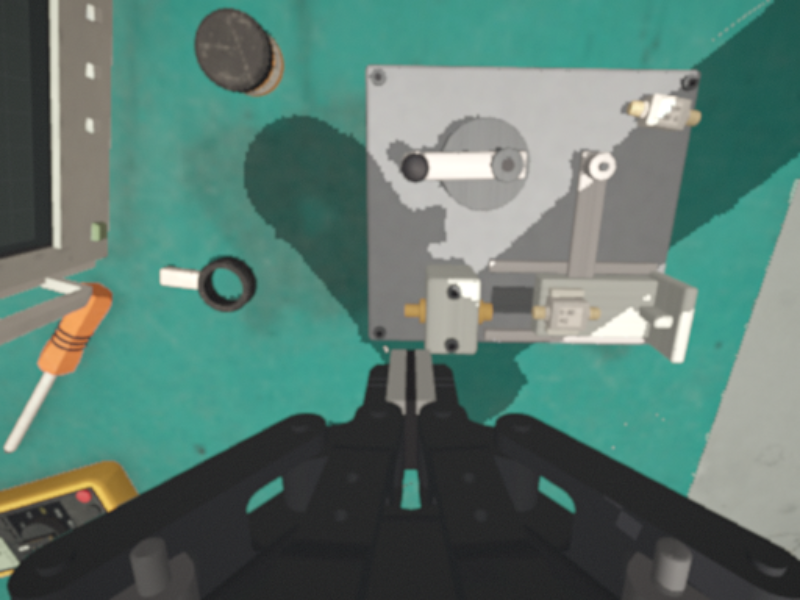

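The wrist view shows the lever bar (425–527, 153–180) parallel to the base edge (370,67)–(698,72), post (413,166) straight forward of the pivot (508,163), and roller at (601,167). The cam is at its low point and the slide is still back. Next I'll go behind the rear plate.

Emit:
{"op": "drive_tool", "data": {"targets": [[1, -1, 8, 0, -7], [1, -3, 25, 0, -15], [1, -6, 45, 0, -23], [1, -9, 66, 0, -31], [1, -12, 88, 0, -39], [1, -15, 110, 0, -47], [1, -18, 132, 0, -55], [1, -21, 154, 0, -63], [1, -24, 176, 0, -71], [1, -26, 196, 0, -79], [1, -28, 209, 0, -86], [1, -28, 214, 0, -89.5]]}}

```text
clock: 6.8
position: [360.8, 318.5, 174.3]
ee_rot: [0.999, 0.051, -0.002, 0.002]
contact_force: [-0.3, -0.1, 0.8]
gripper_width: 0.1
grasp_force: 0.0
```

```bash
python3 - <<'E'
from h import *
im=arm.get_image('wrist'); s=arm.read_state(); print(s['clock'],s['position'],s['contact_force'],s['joints'])
cv2.imwrite('pics/w6.png',im); cv2.imwrite('pics/w6b.png',cv2.resize(im,(800,600)))
np.save('w6.npy',np.r_[s['position'],s['ee_rot']])
Rt=R.from_quat(s['ee_rot']).as_matrix(); print(np.degrees(np.arctan2(Rt[1,0],Rt[0,0])), Rt.T@(np.array([403.6,324.5,37])-s['position']))
E
```

```text
6.85 [360.62906007 318.39469561 174.33885983] [ 0.01646773  0.01466799 -0.95456131] [ 1.06132764e+00  1.96419313e-01 -4.15986088e-01 -1.04232040e-03
 -9.63266301e-01  6.13415416e-01]
5.921147196843728 [ 43.85248759  -2.11942332 137.17946719]
```

View pics/w6b.png

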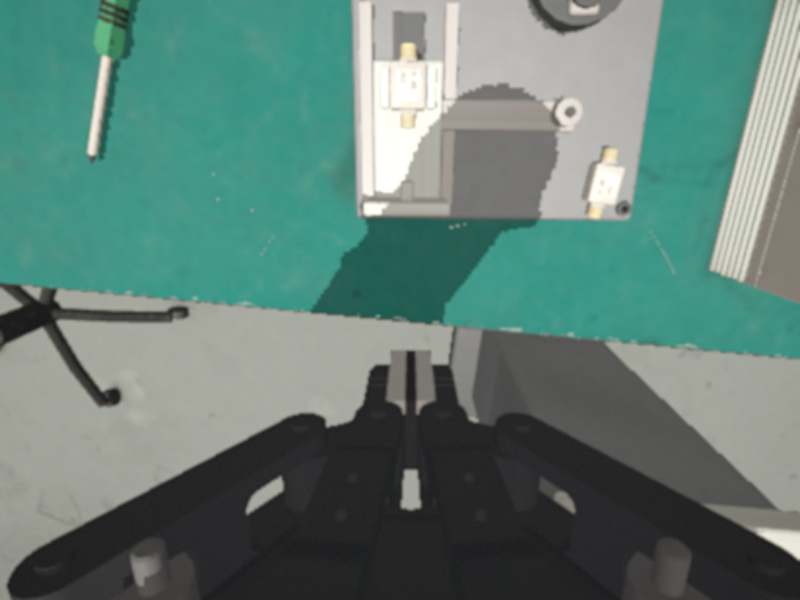

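The plate's rear top edge is at (362–450, 214), straight ahead of the finger at (410,370), with nothing behind it.

Emit:
{"op": "drive_tool", "data": {"targets": [[1, 0, -1, 20, 0], [1, 0, -2, 55, 0], [1, 0, -2, 90, 0], [1, 0, -2, 120, 0], [1, 0, -2, 138, 0], [1, 0, -2, 143, 0], [1, 10, -2, 143, 0], [1, 20, -2, 143, 0], [1, 25, -2, 143, 0], [1, 28, -2, 143, 0]]}}

```text
clock: 7.85
position: [391.4, 325.3, 34.2]
ee_rot: [0.999, 0.049, 0.001, -0.001]
contact_force: [-2.6, 1.0, 1.2]
gripper_width: 0.0
grasp_force: 1.2
```

Emit:
{"op": "drive_tool", "data": {"targets": [[1, 4, 0, 0, 0], [1, 8, 0, 0, 0], [1, 12, 0, 0, 0], [1, 16, 0, 0, 0], [1, 20, 0, 0, 0], [1, 24, 0, 0, 0], [1, 28, 0, 0, 0], [1, 31, 0, 0, 0], [1, 33, 0, 0, 0]]}}

```text
clock: 8.75
position: [423.4, 327.8, 33.1]
ee_rot: [0.999, 0.049, -0.0, 0.0]
contact_force: [-3.2, -1.1, 1.5]
gripper_width: 0.1
grasp_force: 1.1
```

Emit:
{"op": "drive_tool", "data": {"targets": [[1, 1, 0, 0, 0], [1, 2, 0, 0, 0], [1, 2, 0, 0, 0]]}}

```text
clock: 9.05
position: [425.1, 328.0, 33.2]
ee_rot: [0.999, 0.049, -0.0, 0.0]
contact_force: [-1.1, -1.0, 0.6]
gripper_width: -0.1
grasp_force: 0.9
```

Emit:
{"op": "drive_tool", "data": {"targets": [[1, 1, 0, 0, 0], [1, 1, 0, 0, 0]]}}

```text
clock: 9.25
position: [425.1, 327.9, 33.1]
ee_rot: [0.999, 0.049, -0.001, 0.001]
contact_force: [-5.3, -1.3, 2.1]
gripper_width: -0.1
grasp_force: 2.9
```

Emit:
{"op": "drive_tool", "data": {"targets": [[1, 1, 0, 0, 0], [1, 1, 0, 0, 0]]}}

```text
clock: 9.45
position: [425.1, 327.9, 33.1]
ee_rot: [0.999, 0.049, -0.002, 0.001]
contact_force: [-10.6, -0.2, 4.4]
gripper_width: 0.1
grasp_force: 4.8
```

It stopped dead at 425 with the force rising, about where home was predicted. I'll back away, lift, and check.

Emit:
{"op": "drive_tool", "data": {"targets": [[1, 1, 0, 0, 0], [1, 1, 0, 0, 0], [1, -5, 0, 0, 0], [1, -20, 0, 0, 0], [1, -35, 0, 0, 0], [1, -45, 0, -20, 0], [1, -50, 0, -60, 0], [1, -50, 0, -100, 0], [1, -50, 0, -135, 0], [1, -50, 0, -145, 0], [1, -50, 0, -145, 0]]}}

```text
clock: 10.55
position: [378.4, 324.9, 180.3]
ee_rot: [0.999, 0.049, 0.002, -0.003]
contact_force: [0.6, -0.3, -0.1]
gripper_width: -0.1
grasp_force: 0.0
```

```bash
python3 - <<'E'
from h import *
im=arm.get_image('wrist'); s=arm.read_state(); print(s['clock'],s['position'],s['contact_force'])
cv2.imwrite('pics/w7b.png',cv2.resize(im[:300],(800,469)))
sc=arm.get_image('scene')
b=cv2.resize(sc[180:290,180:320],None,fx=4,fy=4,interpolation=cv2.INTER_CUBIC)
a=cv2.resize(im[:220,180:430],None,fx=3.2,fy=2*1.6)[:, :800]; 
w=max(a.shape[1],b.shape[1]); f=lambda q:cv2.copyMakeBorder(q,0,0,0,w-q.shape[1],cv2.BORDER_CONSTANT)
v=np.vstack([f(a),f(b)]); cv2.imwrite('pics/fin.png',cv2.resize(v,None,fx=.52,fy=.52)); print(v.shape)
c=cam('wrist',s)
for t in(.03,.04):
  y=np.radians(5.7); M=np.array([[np.cos(y),-np.sin(y)],[np.sin(y),np.cos(y)]])
  q=M@[-125+t*1000,95]+[531.4,241.8]; p=proj(c,[*q,61]); print(t,(p-[180,0])*3.2*.52)
E
```

```text
10.6 [377.60129103 323.85146873 178.4713688 ] [-0.19550866  0.28784887 -0.2854273 ]
(1144, 800, 3)
0.03 [141.67974008 217.3104324 ]
0.04 [141.71431455 198.45565032]
```

View pics/fin.png

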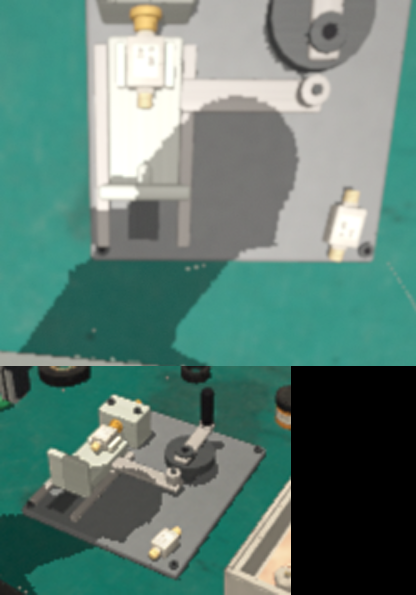

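The final view shows the plate's rear edge at row 198, the prediction for 40 mm of travel. The connector is in the jack, the lever points straight forward, the loose attenuator has not moved and the hand is clear.

```bash
python3 -c "
from bench import arm
print(arm.job_done())"
```

```text
the job is handed in; nothing more can be done
None
```

The cam is at its low point and the slide was then pushed fully home (measured at about 40 mm of travel); the hand is clear, and the job is handed in at about 10.6 s on the robot's clock.

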